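# Stack the empty sample tote on the filled one, facing so it does not nest

### The job

Stack the empty blue tote squarely on top of the blue tote that holds the sample tubes: turn it so that its white end lies over the plain end of the lower tote, so that its feet stand on the lower rim instead of nesting down onto the tubes. Set it down rather than dropping it, let go, and leave the filled tote and the red tote where they stand.

Things in the scene. Friction and masses are not known exactly. Their poses are not given: they have to be found in the camera images.
- filled_tote: Lower tote: blue, loose, about 0.32 kg, holding 18 capped tubes 34 mm high, same shape as the empty one: 150 x 58 x 60 mm high. Origin: centre of its underside; x along its length towards its WHITE end, z up. Its end ledges are level with the rim, 60 mm up; between them are foot pockets: one in the middle at the white end, two at the sides at the plain end.
- empty_tote: Tote to move: blue, empty, loose, 0.10 to 0.18 kg, 150 x 58 x 60 mm. Origin: underside centre; x along its length to its WHITE end. Upright rim band 36 to 60 mm up, 58 wide outside: grip across the middle; body below 46 wide. One foot under the white end, two under the plain end. With white ends opposed it stands 60 mm above the lower underside; with them together it nests, 36 mm above.
- red_tote: Bystander, leave alone: a tote of the same shape and size, red with a white end, empty. Origin and axes as for the blue totes.
- empty_tote_white_end (a point): Middle of the top edge of the empty blue tote's white end wall: 75 mm along the tote's +x, 60 mm above its underside.
Mind the look-alikes: they are no part of the job. Leave any green or turquoise look-alike of the filled_tote alone.

How it is judged (in metres and radians):
At the end, for the whole second after the job is handed in: The empty blue tote stands still and level (4 degrees) on the filled one, undersides 54 to 66 mm apart in height, centred within 12 mm, long axes within 10 degrees, its white end over the plain end below; the filled tote upright (3 degrees) on the bench (horizontal distance between empty_tote and filled_tote below 0.012 m and z of empty_tote in the frame of filled_tote between 0.054 and 0.066 m and angle between the x axis of empty_tote and the x axis of filled_tote, either way round below 0.175 rad and x of empty_tote_white_end in the frame of filled_tote below -0.05 m and angle between empty_tote's own z axis and vertical below 0.07 rad and angle between filled_tote's own z axis and vertical below 0.05 rad and height (world z) of filled_tote below 0.005 m and linear speed of empty_tote below 0.02 m/s and angular speed of empty_tote below 0.2 rad/s); the robot touches nothing.
It fails at once if the filled tote is moved more than 30 mm from its place (distance of filled_tote from where it was at the start of the episode above 0.03 m).
It fails at once if the red tote is moved more than 20 mm from its place (distance of red_tote from where it was at the start of the episode above 0.02 m).
It fails at once if the empty tote is dropped on the filled one (faster than 0.6 m/s when within 60 mm of being centred over it and its underside less than 100 mm above the other's) (linear speed of empty_tote above 0.6 m/s and horizontal distance between empty_tote and filled_tote below 0.06 m and z of empty_tote in the frame of filled_tote below 0.1 m).
It also fails if it takes over 42 s, if anything falls off the work surface, if the arm or the gripper's body presses on something with over 40 N, if the wrist force passes 120 N, or if a joint passes its speed limit or range.

### The arm

A 6-joint arm with a two-finger parallel gripper is mounted at the origin on the work surface. World frame = base frame: x ahead of the robot, y to its left, z up, the work surface at z = 0. Lengths are in mm, angles in rad, forces in N, time in s.
With the tool pointing down it reaches from about 350 to 975 mm from the base axis. Payload 7.1 kg.
Tool frame: the origin (TCP) lies between the finger pads; the fingertips stand 22 mm ahead of it and the grasp point (between the pads) lies 3 mm ahead of it; z points along the fingers, y is the line along which they close (so a half turn about z gives the same grasp; the last joint's range is limited). The gripper opens to 88 mm and grips with 3 to 60 N. Pads are 20 mm wide; open, the fingers measure 115 mm over their backs; the gripper's body (75 mm by 178 mm) begins 61 mm behind the grasp point.
Start: joints at [-1.181, 0.423, 1.63, -0, 1.089, -0.019], TCP at [248.458, -573.475, 244.675] pointing down, gripper open.
Joint ranges: [-3, 3], [-0.9, 2.11], [0.09, 2.58], [-1.31, 4.45], [0.11, 2.69], [-2.54, 2.54]. Speed limits (rad/s): [2.39, 2.39, 3.01, 3.14, 3.14, 3.14].

### API

Orientations are given as a unit quaternion [w, x, y, z].
In Python, from workcell import observe, capture, job_done gives the robot as it stands.
- The arm moves only by the shell command python3 -m jog 'ROWS' [FORCE]. ROWS is JSON, a list of rows, each an object of numbers: "tx", "ty", "tz": the shift along the tool's x, y, z in mm; "rx", "ry", "rz": the turn, a rotation vector about the tool's x, y, z in rad; "grip": the opening in per cent of the stroke, from 0 (shut) to 100 (fully open). In form: [{"tx": .., "ty": .., "tz": .., "rx": .., "ry": .., "rz": .., "grip": ..}, ...]. A call has 1 to 10 rows; each row shifts and turns the commanded pose from where the row before left it, along the tool's axes as they then stand; what a row does not reach is not made up. A row lasts 1/8 s, in which the tool goes at most 62.5 mm and 10.7 degrees, less where a joint would pass 70% of its speed; a pose out of reach is approached as far as the arm can. A call with a gripper value outside its range is refused whole. The fingers move at their own pace and stop on an object; FORCE is the grip in N (left out, the last holds). Time passes only in rows, so rows that do not move let the fingers close. It gives the time, the measured TCP pose, the force, the opening and the grip force at its end, in the units of the state.
- observe(): the state, without advancing time (a new reading comes with each control period).
- capture(name): name is "scene" or "top" or "wrist"; returns a dict with "pixels" (420x560x3 uint8, red, green, blue), "vfov" (degrees; the focal length in pixels is half the picture's height over the tangent of half this angle, whatever the lens; pixels are square), "cx", "cy" (the principal point, pixels), "world_to_cam" (4x4, takes a point from world to camera coordinates). Camera axes: x right, y up, looking along -z (the intrinsics and any distortion apply to the point x, -y, -z); pixel columns grow to the right and rows downward; lengths in mm; the calibration is good to about 2 mm. A picture is of the moment at which its call begins. There is no depth.
- job_done(): hands the job in; it is judged then, once.
The state is a dict: "time_s": time; "joint_pos": joint angles; "qd": joint speeds; "effort": joint torques, N m; "tool_pos": TCP position; "tool_rot": TCP orientation; "force": force on the tool from outside, world axes, zero at the start; "torque": the same for the moment, N m; "gripper_width": finger opening in mm; "grasp_force": force on a finger pad.
Only numpy, scipy, OpenCV 4.12 (cv2) and the standard library are available. Lean on these libraries where they do the work, as an engineer would, in place of code of your own. Each camera call takes 0.05 s, during which the arm holds its last target. There are 200 camera calls.

## Working session

There is one attempt and no reset: what is moved stays moved. The work goes in short steps, Python scripts to look and compute and a shell command to move; the robot and the scene stay as the last step left them, time stands still between calls to the robot, and variables do not carry over. Pictures are saved under pics/ and viewed, at most 10 in all, crops included, and the job is handed in when it is done.

```bash
mkdir -p pics
cat > h.py <<'E'
import numpy as np,cv2
from workcell import observe,capture,job_done
def cap(n,f=None):
    c=capture(n)
    if f: cv2.imwrite('pics/'+f,c['pixels'][:,:,::-1])
    return c
def ray(c,u,v,z):
    f=210/np.tan(np.radians(c['vfov'])/2); M=np.array(c['world_to_cam'])
    d=M[:3,:3].T@np.array([(u-c['cx'])/f,-(v-c['cy'])/f,-1]); o=-M[:3,:3].T@M[:3,3]
    return o+d*(z-o[2])/d[2]
def proj(c,p):
    f=210/np.tan(np.radians(c['vfov'])/2); M=np.array(c['world_to_cam'])
    q=M[:3,:3]@np.array(p)+M[:3,3]; return c['cx']+f*q[0]/-q[2], c['cy']-f*q[1]/-q[2]
E
python3 - <<'E'
from h import *
for n in ('top','scene'):
    c=cap(n,n+'1.png'); print({k:v for k,v in c.items() if k!='pixels'})
print(observe())
E
```

```text
{'vfov': 56.99487887434045, 'cx': 278.37347305493324, 'cy': 211.90832484227712, 'world_to_cam': array([[ 9.59944828e-03, -9.99950068e-01,  2.77697924e-03,
         5.69278426e+01],
       [ 9.97900565e-01,  9.75757930e-03,  6.40254055e-02,
        -4.27332655e+02],
       [-6.40493052e-02,  2.15654058e-03,  9.97944405e-01,
        -8.92709360e+02],
       [ 0.00000000e+00,  0.00000000e+00,  0.00000000e+00,
         1.00000000e+00]])}
{'vfov': 49.99700804091392, 'cx': 277.96188255008366, 'cy': 205.35876456008975, 'world_to_cam': array([[-4.34592759e-01,  9.00618838e-01, -3.85255914e-03,
         1.40380609e+02],
       [-7.39215617e-01, -3.54257677e-01,  5.72766767e-01,
         2.80636232e+02],
       [ 5.14479742e-01,  2.51768162e-01,  8.19709332e-01,
        -1.43558860e+03],
       [ 0.00000000e+00,  0.00000000e+00,  0.00000000e+00,
         1.00000000e+00]])}
{'time_s': 0.1, 'joint_pos': array([-1.18103298e+00,  4.23751668e-01,  1.63058860e+00, -6.53770409e-06,
        1.08861159e+00, -1.90040405e-02]), 'qd': array([ 0.00091587, -0.00092894, -0.00256582, -0.00014837,  0.00111946,
        0.0012564 ]), 'effort': array([ 5.94681842e-04, -5.45612633e+01, -2.74324733e+01,  6.45249733e-02,
        1.87294430e-02, -6.73830527e-06]), 'tool_pos': array([ 248.26750124, -573.06927847,  243.99719118]), 'tool_rot': array([-6.67421944e-04,  9.79185724e-01,  2.02965158e-01, -1.28109105e-04]), 'force': array([-0.54938605,  0.06090364, -0.58797021]), 'torque': array([-0.01395063,  0.00374554, -0.00145137]), 'grasp_force': 0.0, 'gripper_width': 88.02391946404215}
```

View pics/top1.png

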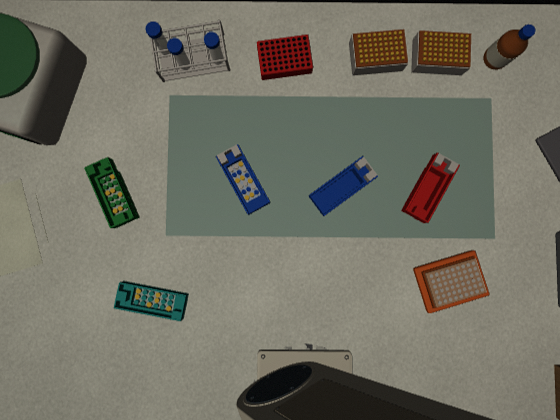

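View pics/scene1.png

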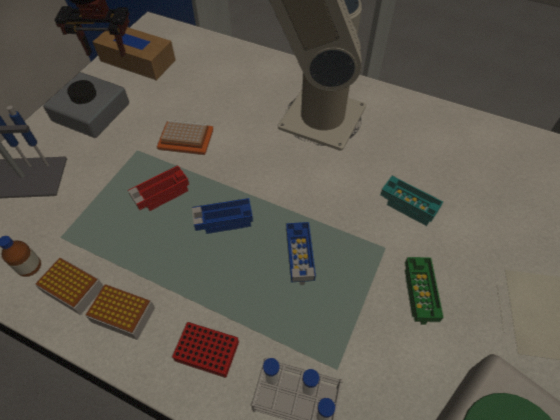

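The top view shows the filled tote at about (242,180) with its white end at (230,153). The empty tote is at (343,186), white end at (366,168), and the red tote at (432,188). The scene view agrees. Green and turquoise look-alikes stand apart on the left of the top view.

```bash
cat > m.py <<'E'
from h import *
def rects(c,minA=300):
    hsv=cv2.cvtColor(c['pixels'],cv2.COLOR_RGB2HSV)
    b=cv2.inRange(hsv,(105,120,50),(130,255,255)); out=[]
    b=cv2.morphologyEx(b,cv2.MORPH_CLOSE,np.ones((5,5),np.uint8))
    for k in cv2.findContours(b,cv2.RETR_EXTERNAL,cv2.CHAIN_APPROX_NONE)[0]:
        if cv2.contourArea(k)>minA: out.append(k)
    return out
E
python3 - <<'E'
from m import *
c=capture('top')
for k in rects(c):
    r=cv2.minAreaRect(k); P=np.array([ray(c,u,v,60)[:2] for u,v in cv2.boxPoints(r)])
    print(r,P.round(0).tolist(),P.mean(0),np.linalg.norm(np.diff(P,axis=0),axis=1))
for n,w in dict(F=(230,153),Fc=(242,180),E=(366,168),Ec=(343,186)).items(): print(n,ray(c,*w,60))
im=cv2.resize(c['pixels'][130:230,195:395,::-1],None,fx=4,fy=4,interpolation=cv2.INTER_CUBIC);cv2.imwrite('pics/crop1.png',im)
c=cap('wrist','w1.png');M=c['world_to_cam'];print(M,c['vfov'],c['cx'],c['cy'])
E
```

```text
((342.4754638671875, 185.78466796875), (25.912479400634766, 67.2541732788086), 53.746158599853516) [[462.0, -4.0], [553.0, -125.0], [506.0, -159.0], [415.0, -38.0]] [483.84939417 -81.62907675] [151.65298253  58.03365909 151.13883903]
((242.60850524902344, 178.99530029296875), (66.04743957519531, 25.933332443237305), 60.945396423339844) [[547.0, 204.0], [576.0, 154.0], [447.0, 80.0], [418.0, 130.0]] [497.01498295 141.93152497] [ 58.17887034 148.94779979  57.63362747]
F [555.18076006 170.984288    60.        ]
Fc [494.42010967 143.11088782  60.        ]
E [ 524.28344375 -134.21737073   60.        ]
Ec [483.17865353 -82.61660757  60.        ]
[[ 3.98246514e-01 -9.17278192e-01 -6.58196435e-04 -6.23217611e+02]
 [ 8.83103310e-01  3.83602952e-01 -2.70143145e-01  3.31099910e+01]
 [ 2.48048901e-01  1.07002310e-01  9.62819946e-01 -3.89837381e+02]
 [ 0.00000000e+00  0.00000000e+00  0.00000000e+00  1.00000000e+00]] 64.45437386854482 277.1774311430976 208.51651265090305
```

View pics/crop1.png

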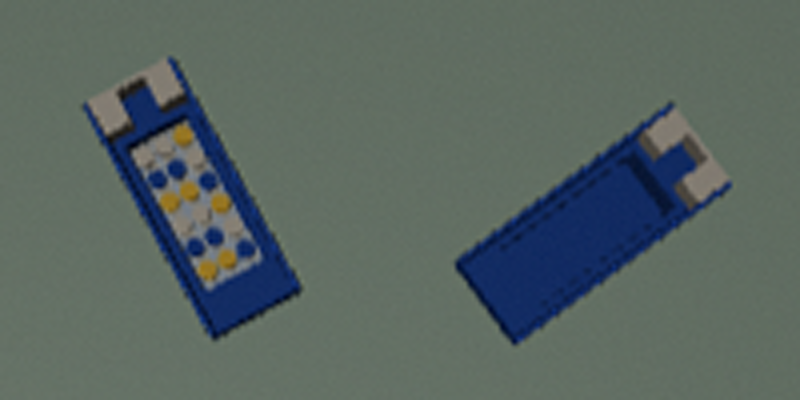

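The crop confirms it: the filled tote has its white end at upper left with tubes inside, and the empty tote has its white end at the right. On the rim plane, the empty tote is at (484,-82) with yaw -53°, and the filled one is at (497,142) with yaw 30°. I'll move above the empty tote, then turn.

```bash
python3 -m jog '[{"tx":41.2,"ty":-35.7},{"tx":41.2,"ty":-35.7},{"tx":41.2,"ty":-35.7},{"tx":41.2,"ty":-35.7},{"tx":41.2,"ty":-35.7},{"tx":41.2,"ty":-35.7},{"tx":41.2,"ty":-35.7},{"tx":41.2,"ty":-35.7},{"tx":41.2,"ty":-35.7},{"tx":41.2,"ty":-35.7}]'
python3 -m jog '[{"rz":-0.18},{"rz":-0.18},{"rz":-0.18},{"rz":-0.18},{"rz":-0.18},{"rz":-0.18},{"rz":-0.18},{"rz":-0.18},{"rz":-0.18},{"rz":-0.18}]'
```

```text
invalid input at $[0]: expected keys tx, ty, tz, rx, ry, rz, grip
invalid input at $[0]: expected keys tx, ty, tz, rx, ry, rz, grip
```

```bash
cat >> m.py <<'E'
from scipy.spatial.transform import Rotation as R
def tool():
    s=observe(); q=s['tool_rot']; return s['tool_pos'],R.from_quat([*q[1:],q[0]]).as_matrix(),s
E
python3 - <<'E'
from m import *
c=cap('wrist','w2.png'); p,T,s=tool(); print(p,T.round(3),s['joint_pos'],s['time_s'],s['force'])
for k in rects(c,1500):
    r=cv2.minAreaRect(k); P=np.array([ray(c,u,v,60)[:2] for u,v in cv2.boxPoints(r)])
    print(r,P.round(0).tolist(),P.mean(0),np.linalg.norm(np.diff(P,axis=0),axis=1))
E
```

```text
[ 248.3905675  -573.27538907  244.31988557] [[ 0.918  0.398 -0.   ]
 [ 0.398 -0.918  0.001]
 [ 0.    -0.001 -1.   ]] [-1.18098101e+00  4.23456885e-01  1.63023599e+00  5.45775083e-06
  1.08856691e+00 -1.90271219e-02] 0.25 [ 0.56997477 -0.23922163  0.06857649]
```

View pics/w2.png

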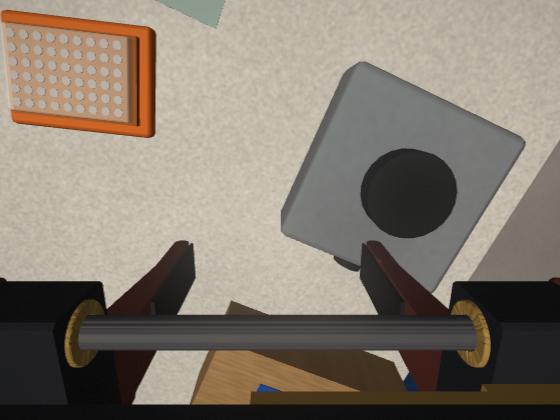

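All keys are required, so nothing moved. This wrist picture is only the start pose: fingertips near (190,245) and (370,245), with the camera looking ahead of the tool.

```bash
python3 -m jog '[{"tx":41.2,"ty":-35.7,"tz":0,"rx":0,"ry":0,"rz":0,"grip":100},{"tx":41.2,"ty":-35.7,"tz":0,"rx":0,"ry":0,"rz":0,"grip":100},{"tx":41.2,"ty":-35.7,"tz":0,"rx":0,"ry":0,"rz":0,"grip":100},{"tx":41.2,"ty":-35.7,"tz":0,"rx":0,"ry":0,"rz":0,"grip":100},{"tx":41.2,"ty":-35.7,"tz":0,"rx":0,"ry":0,"rz":0,"grip":100},{"tx":41.2,"ty":-35.7,"tz":0,"rx":0,"ry":0,"rz":0,"grip":100},{"tx":41.2,"ty":-35.7,"tz":0,"rx":0,"ry":0,"rz":0,"grip":100},{"tx":41.2,"ty":-35.7,"tz":0,"rx":0,"ry":0,"rz":0,"grip":100},{"tx":41.2,"ty":-35.7,"tz":0,"rx":0,"ry":0,"rz":0,"grip":100},{"tx":41.2,"ty":-35.7,"tz":0,"rx":0,"ry":0,"rz":0,"grip":100}]'
python3 -m jog '[{"tx":0,"ty":0,"tz":0,"rx":0,"ry":0,"rz":-0.18,"grip":100},{"tx":0,"ty":0,"tz":0,"rx":0,"ry":0,"rz":-0.18,"grip":100},{"tx":0,"ty":0,"tz":0,"rx":0,"ry":0,"rz":-0.18,"grip":100},{"tx":0,"ty":0,"tz":0,"rx":0,"ry":0,"rz":-0.18,"grip":100},{"tx":0,"ty":0,"tz":0,"rx":0,"ry":0,"rz":-0.18,"grip":100},{"tx":0,"ty":0,"tz":0,"rx":0,"ry":0,"rz":-0.18,"grip":100},{"tx":0,"ty":0,"tz":0,"rx":0,"ry":0,"rz":-0.18,"grip":100},{"tx":0,"ty":0,"tz":0,"rx":0,"ry":0,"rz":-0.18,"grip":100},{"tx":0,"ty":0,"tz":0,"rx":0,"ry":0,"rz":-0.18,"grip":100},{"tx":0,"ty":0,"tz":0,"rx":0,"ry":0,"rz":-0.18,"grip":100}]'
python3 - <<'E'
from m import *
c=cap('wrist','w3.png'); p,T,s=tool(); print(p,T.round(3),s['joint_pos'],s['time_s'],s['force'])
for k in rects(c,1500):
    r=cv2.minAreaRect(k); P=np.array([ray(c,u,v,60)[:2] for u,v in cv2.boxPoints(r)])
    print(r,P.round(0).tolist(),P.mean(0),np.linalg.norm(np.diff(P,axis=0),axis=1))
E
```

```text
time_s: 1.5
tool_pos: [485.2, -80.4, 244.9]
tool_rot: [0.0, 0.979, 0.203, 0.0]
force: [1.3, -0.7, -0.2]
gripper_width: 87.8
grasp_force: 0.0
time_s: 2.75
tool_pos: [484.5, -82.1, 244.7]
tool_rot: [-0.0, 0.447, 0.895, 0.0]
force: [0.1, 0.3, -0.0]
gripper_width: 87.9
grasp_force: 0.0
[484.5322481  -82.12836168 244.65454554] [[-0.606  0.795 -0.   ]
 [ 0.795  0.606 -0.   ]
 [ 0.    -0.    -1.   ]] [-1.92086734e-01  2.26742211e-01  1.91917862e+00 -7.01670581e-05
  9.95754788e-01 -8.43162997e-01] 2.8 [-0.50251465  0.26876348 -0.8497053 ]
((278.0, 188.0), (146.0, 60.0), 90.0) [[418.0, -38.0], [463.0, -5.0], [555.0, -121.0], [504.0, -159.0]] [485.06499517 -80.85427164] [ 56.26505813 148.85988556  63.52057694]
((441.0108642578125, 12.599048614501953), (167.03504943847656, 40.11082077026367), 8.230975151062012) [[447.0, 83.0], [431.0, 109.0], [557.0, 181.0], [576.0, 157.0]] [502.61256741 132.1508603 ] [ 30.34569612 145.04977527  31.29009968]
```

View pics/w3.png

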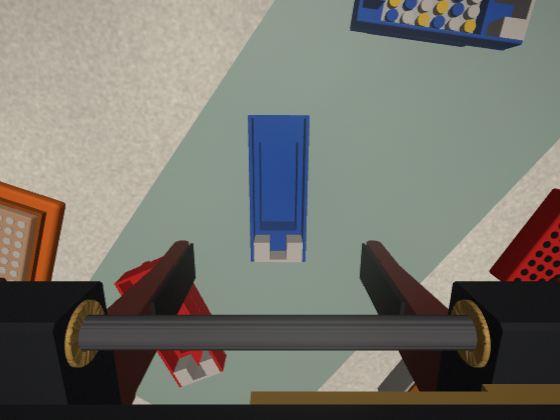

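The wrist view shows the empty tote straight below and parallel to the fingers, with corners from (248,115) to (305,262). It's centred within about 1 mm, with the red tote clear at (175,320). I'll descend and grip.

```bash
python3 -m jog '[{"tx":0,"ty":0,"tz":40,"rx":0,"ry":0,"rz":0,"grip":100},{"tx":0,"ty":0,"tz":40,"rx":0,"ry":0,"rz":0,"grip":100},{"tx":0,"ty":0,"tz":40,"rx":0,"ry":0,"rz":0,"grip":100},{"tx":0,"ty":0,"tz":30,"rx":0,"ry":0,"rz":0,"grip":100},{"tx":0,"ty":0,"tz":20,"rx":0,"ry":0,"rz":0,"grip":100},{"tx":0,"ty":0,"tz":14,"rx":0,"ry":0,"rz":0,"grip":100},{"tx":0,"ty":0,"tz":9,"rx":0,"ry":0,"rz":0,"grip":100},{"tx":0,"ty":0,"tz":0,"rx":0,"ry":0,"rz":0,"grip":100}]' 15
python3 -m jog '[{"tx":0,"ty":0,"tz":0,"rx":0,"ry":0,"rz":0,"grip":40},{"tx":0,"ty":0,"tz":0,"rx":0,"ry":0,"rz":0,"grip":40},{"tx":0,"ty":0,"tz":0,"rx":0,"ry":0,"rz":0,"grip":40},{"tx":0,"ty":0,"tz":0,"rx":0,"ry":0,"rz":0,"grip":40},{"tx":0,"ty":0,"tz":0,"rx":0,"ry":0,"rz":0,"grip":40},{"tx":0,"ty":0,"tz":0,"rx":0,"ry":0,"rz":0,"grip":40}]' 15
```

```text
time_s: 3.8
tool_pos: [484.5, -82.1, 51.5]
tool_rot: [-0.0, 0.45, 0.893, -0.0]
force: [0.1, 0.3, 0.3]
gripper_width: 88.0
grasp_force: 0.0
time_s: 4.55
tool_pos: [484.9, -82.2, 52.1]
tool_rot: [0.0, 0.45, 0.893, 0.0]
force: [0.4, 0.5, 6.7]
gripper_width: 58.0
grasp_force: 15.0
```

```bash
python3 -m jog '[{"tx":0,"ty":0,"tz":-5,"rx":0,"ry":0,"rz":0,"grip":40},{"tx":0,"ty":0,"tz":-15,"rx":0,"ry":0,"rz":0,"grip":40},{"tx":0,"ty":0,"tz":-30,"rx":0,"ry":0,"rz":0,"grip":40},{"tx":0,"ty":0,"tz":-30,"rx":0,"ry":0,"rz":0,"grip":40},{"tx":0,"ty":0,"tz":-30,"rx":0,"ry":0,"rz":0,"grip":40},{"tx":0,"ty":0,"tz":-15,"rx":0,"ry":0,"rz":0,"grip":40},{"tx":0,"ty":0,"tz":-5,"rx":0,"ry":0,"rz":0,"grip":40}]'
python3 -m jog '[{"tx":0,"ty":0,"tz":0,"rx":0,"ry":0,"rz":0.1688,"grip":40},{"tx":0,"ty":0,"tz":0,"rx":0,"ry":0,"rz":0.1688,"grip":40},{"tx":0,"ty":0,"tz":0,"rx":0,"ry":0,"rz":0.1688,"grip":40},{"tx":0,"ty":0,"tz":0,"rx":0,"ry":0,"rz":0.1688,"grip":40},{"tx":0,"ty":0,"tz":0,"rx":0,"ry":0,"rz":0.1688,"grip":40},{"tx":0,"ty":0,"tz":0,"rx":0,"ry":0,"rz":0.1688,"grip":40},{"tx":0,"ty":0,"tz":0,"rx":0,"ry":0,"rz":0.1688,"grip":40},{"tx":0,"ty":0,"tz":0,"rx":0,"ry":0,"rz":0.1688,"grip":40},{"tx":0,"ty":0,"tz":0,"rx":0,"ry":0,"rz":0.1688,"grip":40},{"tx":0,"ty":0,"tz":0,"rx":0,"ry":0,"rz":0.1688,"grip":40}]'
python3 -m jog '[{"tx":0,"ty":-30,"tz":0,"rx":0,"ry":0,"rz":0,"grip":40},{"tx":0,"ty":-40,"tz":0,"rx":0,"ry":0,"rz":0,"grip":40},{"tx":0,"ty":-45,"tz":0,"rx":0,"ry":0,"rz":0,"grip":40},{"tx":0,"ty":-40,"tz":0,"rx":0,"ry":0,"rz":0,"grip":40},{"tx":0,"ty":-23,"tz":0,"rx":0,"ry":0,"rz":0,"grip":40},{"tx":0,"ty":-10,"tz":0,"rx":0,"ry":0,"rz":0,"grip":40},{"tx":0,"ty":0,"tz":0,"rx":0,"ry":0,"rz":0,"grip":40},{"tx":0,"ty":0,"tz":0,"rx":0,"ry":0,"rz":0,"grip":40}]'
python3 - <<'E'
from m import *
c=cap('wrist','w4.png'); p,T,s=tool(); print(p,T.round(3),s['joint_pos'],s['time_s'],s['force'],s['gripper_width'])
for k in rects(c,800):
    r=cv2.minAreaRect(k); print(r,[ray(c,*q,60)[:2].round(0).tolist() for q in cv2.boxPoints(r)])
E
```

```text
time_s: 5.42
tool_pos: [484.8, -82.2, 182.6]
tool_rot: [0.001, 0.45, 0.893, 0.0]
force: [0.1, 0.2, -1.5]
gripper_width: 57.9
grasp_force: 15.0
time_s: 6.68
tool_pos: [483.8, -82.0, 180.6]
tool_rot: [-0.001, 0.967, 0.255, -0.001]
force: [-1.0, -0.3, -1.7]
gripper_width: 58.1
grasp_force: 15.0
time_s: 7.68
tool_pos: [391.5, 80.5, 181.6]
tool_rot: [0.0, 0.966, 0.257, 0.0]
force: [1.4, -0.2, 0.1]
gripper_width: 58.1
grasp_force: 15.0
[391.53413548  80.41342278 181.60399028] [[ 0.868  0.497  0.   ]
 [ 0.497 -0.868 -0.   ]
 [ 0.     0.    -1.   ]] [ 1.72872639e-01  1.94226641e-01  2.15501451e+00 -1.66391531e-04
  7.92302250e-01  1.22384350e+00] 7.725 [ 0.1554707  -0.24427388 -1.58155058] 57.61662029205094
((277.5, 370.0), (40.0, 121.0), 90.0) [[246.0, 62.0], [302.0, -35.0], [263.0, -59.0], [206.0, 42.0]]
((276.5, 157.0), (314.0, 149.0), 90.0) [[496.0, 202.0], [547.0, 112.0], [339.0, -24.0], [273.0, 91.0]]
```

View pics/w4.png

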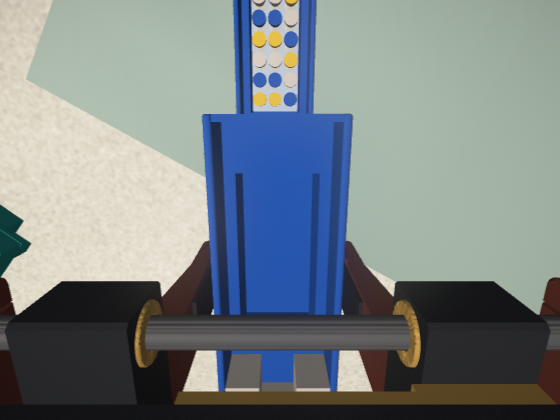

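The held tote is symmetric about column 278, with its front edge at row 115. The filled tote lies straight ahead, with edges at columns of about 236 and 316, so they line up laterally. Next I'll work out the remaining distances.

Run:
```python
from m import *
im=cv2.imread('pics/w4.png'); hsv=cv2.cvtColor(im,cv2.COLOR_BGR2HSV)
c=capture('wrist'); p,T,s=tool()
loc=lambda u,v,z:(T.T@(ray(c,u,v,z)-p)).round(1)
b=cv2.inRange(hsv,(105,120,50),(130,255,255))
for v,z in((20,60),(60,60),(100,60),(130,189.5),(180,189.5)):
    w=np.where(b[v,150:420])[0]+150; w=w[[0,-1]]; print(v,w,loc(w[0],v,z),loc(w[1],v,z))
print('front',loc(278,115,189.5))
t=cap('top')
for k in rects(t):
    r=cv2.minAreaRect(k); print(r)
    for z in (60,189.5): print(z,(T.T@(np.mean([ray(t,*q,z) for q in cv2.boxPoints(r)],0)-p)).round(1))
print('filled centre in tool',T.T@(np.array([497,142,60])-p))
```

```text
20 [234 314] [138.4 -31.6 121.6] [138.5  24.6 121.6]
60 [235 313] [112.5 -31.8 121.6] [112.5  24.7 121.6]
100 [237 312] [ 84.9 -31.2 121.6] [ 84.9  24.8 121.6]
130 [203 350] [ 68.5 -29.9  -7.9] [68.6 26.8 -7.9]
180 [206 348] [ 49.  -29.8  -7.9] [49.  27.2 -7.9]
front [74.1 -1.  -7.9]
((236.66983032226562, 168.40567016601562), (41.76528549194336, 25.83620262145996), 60.945396423339844)
60 [149.3  -1.1 121.6]
189.5 [122.5  -0.3  -7.9]
filled centre in tool [122.18024021  -1.06266185 121.59538757]
```

```bash
python3 -m jog '[{"tx":15,"ty":-2,"tz":0,"rx":0,"ry":0,"rz":0,"grip":40},{"tx":25,"ty":0,"tz":0,"rx":0,"ry":0,"rz":0,"grip":40},{"tx":30,"ty":0,"tz":0,"rx":0,"ry":0,"rz":0,"grip":40},{"tx":30,"ty":0,"tz":0,"rx":0,"ry":0,"rz":0,"grip":40},{"tx":15,"ty":0,"tz":0,"rx":0,"ry":0,"rz":0,"grip":40},{"tx":8,"ty":0,"tz":0,"rx":0,"ry":0,"rz":0,"grip":40},{"tx":0,"ty":0,"tz":0,"rx":0,"ry":0,"rz":0,"grip":40}]'
python3 -m jog '[{"tx":0,"ty":0,"tz":10,"rx":0,"ry":0,"rz":0,"grip":40},{"tx":0,"ty":0,"tz":15,"rx":0,"ry":0,"rz":0,"grip":40},{"tx":0,"ty":0,"tz":15,"rx":0,"ry":0,"rz":0,"grip":40},{"tx":0,"ty":0,"tz":12,"rx":0,"ry":0,"rz":0,"grip":40},{"tx":0,"ty":0,"tz":8,"rx":0,"ry":0,"rz":0,"grip":40},{"tx":0,"ty":0,"tz":4,"rx":0,"ry":0,"rz":0,"grip":40},{"tx":0,"ty":0,"tz":0,"rx":0,"ry":0,"rz":0,"grip":40}]'
python3 - <<'E'
from m import *
cap('scene','s2.png'); c=cv2.imread('pics/s2.png')[190:300,240:380]; cv2.imwrite('pics/s2c.png',cv2.resize(c,None,fx=5,fy=5,interpolation=cv2.INTER_CUBIC))
p,T,s=tool();print(p,s['force'],s['time_s'])
E
```

```text
time_s: 8.7
tool_pos: [496.5, 143.9, 181.5]
tool_rot: [0.0, 0.966, 0.258, -0.0]
force: [-0.6, -1.1, -0.7]
gripper_width: 58.2
grasp_force: 15.0
time_s: 9.57
tool_pos: [496.7, 143.9, 117.5]
tool_rot: [-0.0, 0.966, 0.257, -0.0]
force: [0.2, 0.3, -1.3]
gripper_width: 58.1
grasp_force: 15.0
[496.93027958 143.9529769  117.79914599] [-0.78615874 -0.16200949 -1.54449523] 9.625
```

View pics/s2c.png

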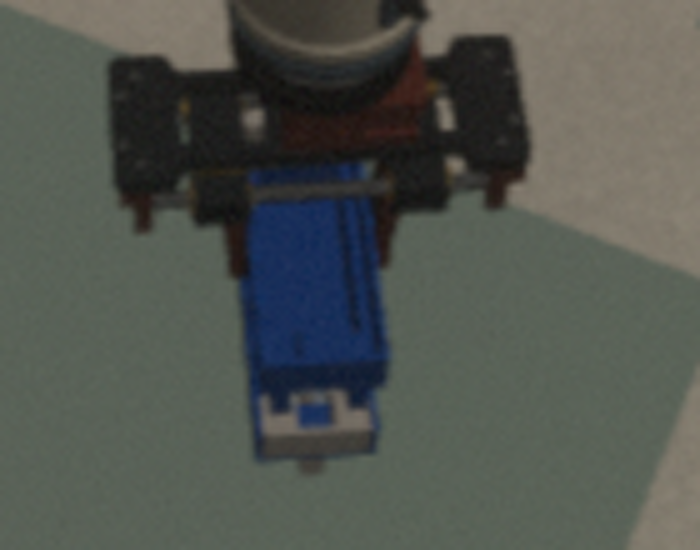

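The crop shows the upper tote's plain end, with two side feet at about (280,400) and (360,400), over the lower white end. It looks aligned and is still a few millimetres up. I'll lower it gently.

```bash
python3 -m jog '[{"tx":0,"ty":0,"tz":1.5,"rx":0,"ry":0,"rz":0,"grip":40},{"tx":0,"ty":0,"tz":1.5,"rx":0,"ry":0,"rz":0,"grip":40},{"tx":0,"ty":0,"tz":1,"rx":0,"ry":0,"rz":0,"grip":40},{"tx":0,"ty":0,"tz":0.5,"rx":0,"ry":0,"rz":0,"grip":40},{"tx":0,"ty":0,"tz":0,"rx":0,"ry":0,"rz":0,"grip":40}]'
python3 -m jog '[{"tx":0,"ty":0,"tz":0.7,"rx":0,"ry":0,"rz":0,"grip":40},{"tx":0,"ty":0,"tz":0,"rx":0,"ry":0,"rz":0,"grip":40}]'
```

```text
time_s: 10.25
tool_pos: [496.7, 143.9, 113.2]
tool_rot: [0.0, 0.966, 0.257, -0.0]
force: [-0.5, 0.1, -1.7]
gripper_width: 57.9
grasp_force: 15.0
time_s: 10.5
tool_pos: [496.7, 143.9, 112.4]
tool_rot: [-0.0, 0.966, 0.257, -0.0]
force: [-0.3, 1.2, -2.6]
gripper_width: 57.8
grasp_force: 15.0
```

```bash
python3 -m jog '[{"tx":0,"ty":0,"tz":0.7,"rx":0,"ry":0,"rz":0,"grip":40},{"tx":0,"ty":0,"tz":0,"rx":0,"ry":0,"rz":0,"grip":40}]'
python3 -m jog '[{"tx":0,"ty":0,"tz":0.5,"rx":0,"ry":0,"rz":0,"grip":40},{"tx":0,"ty":0,"tz":0,"rx":0,"ry":0,"rz":0,"grip":40}]'
```

```text
time_s: 10.75
tool_pos: [496.8, 143.9, 112.1]
tool_rot: [-0.0, 0.966, 0.257, 0.0]
force: [-1.0, 0.3, 3.2]
gripper_width: 58.0
grasp_force: 15.0
time_s: 11.0
tool_pos: [496.9, 143.9, 112.1]
tool_rot: [0.0, 0.966, 0.257, 0.0]
force: [-2.4, -0.6, 9.0]
gripper_width: 57.8
grasp_force: 15.0
```

Contact came at exactly 60 mm. I'll release and retreat straight up.

```bash
python3 -m jog '[{"tx":0,"ty":0,"tz":-0.5,"rx":0,"ry":0,"rz":0,"grip":40},{"tx":0,"ty":0,"tz":0,"rx":0,"ry":0,"rz":0,"grip":72},{"tx":0,"ty":0,"tz":0,"rx":0,"ry":0,"rz":0,"grip":85},{"tx":0,"ty":0,"tz":0,"rx":0,"ry":0,"rz":0,"grip":100},{"tx":0,"ty":0,"tz":0,"rx":0,"ry":0,"rz":0,"grip":100},{"tx":0,"ty":0,"tz":0,"rx":0,"ry":0,"rz":0,"grip":100}]'
python3 -m jog '[{"tx":0,"ty":0,"tz":-10,"rx":0,"ry":0,"rz":0,"grip":100},{"tx":0,"ty":0,"tz":-20,"rx":0,"ry":0,"rz":0,"grip":100},{"tx":0,"ty":0,"tz":-30,"rx":0,"ry":0,"rz":0,"grip":100},{"tx":0,"ty":0,"tz":-40,"rx":0,"ry":0,"rz":0,"grip":100},{"tx":0,"ty":0,"tz":-30,"rx":0,"ry":0,"rz":0,"grip":100},{"tx":-20,"ty":0,"tz":-10,"rx":0,"ry":0,"rz":0,"grip":100},{"tx":-40,"ty":0,"tz":0,"rx":0,"ry":0,"rz":0,"grip":100},{"tx":-40,"ty":0,"tz":0,"rx":0,"ry":0,"rz":0,"grip":100},{"tx":-20,"ty":0,"tz":0,"rx":0,"ry":0,"rz":0,"grip":100},{"tx":0,"ty":0,"tz":0,"rx":0,"ry":0,"rz":0,"grip":100}]'
python3 - <<'E'
from m import *
c=cap('wrist'); s=cap('scene'); a=c['pixels'][:,:,::-1]; b=cv2.resize(s['pixels'][200:305,250:350,::-1],(400,420),interpolation=cv2.INTER_CUBIC)
cv2.imwrite('pics/fin.png',cv2.resize(np.hstack([a,b]),(800,350)))
p,T,st=tool();print(p,st['time_s'],st['force'])
for k in rects(c,1500):
    r=cv2.minAreaRect(k); print(r)
    for z in (60,120): print(z,[ray(c,*q,z)[:2].round(0).tolist() for q in cv2.boxPoints(r)],np.mean([ray(c,*q,z) for q in cv2.boxPoints(r)],0))
E
```

```text
time_s: 11.75
tool_pos: [496.7, 143.9, 111.7]
tool_rot: [-0.0, 0.966, 0.257, -0.0]
force: [1.0, 0.5, 0.1]
gripper_width: 87.5
grasp_force: 0.0
time_s: 13.0
tool_pos: [392.5, 83.9, 252.4]
tool_rot: [0.0, 0.966, 0.257, 0.001]
force: [1.0, -0.0, 0.0]
gripper_width: 88.1
grasp_force: 0.0
[394.06650701  84.55923908 252.40731663] 13.1 [0.81348837 0.21523135 0.44062874]
((276.5, 75.5), (151.0, 79.0), 90.0)
60 [[523.0, 201.0], [558.0, 141.0], [446.0, 72.0], [407.0, 139.0]] [483.60757393 138.14253705  60.        ]
120 [[511.0, 187.0], [540.0, 137.0], [448.0, 81.0], [416.0, 136.0]] [478.61039918 135.20426055 120.        ]
```

View pics/fin.png

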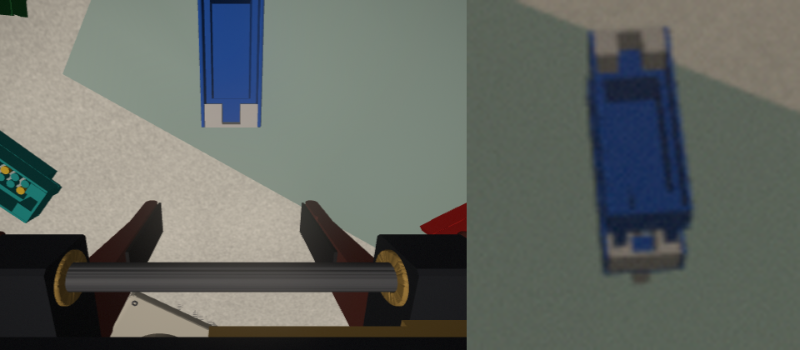

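The final pictures show the upper tote standing level on the lower one. Its white end (230,115) lies over the plain end, and the lower white end shows beneath at the far side. The upper tote's centre is about (497,145), and the robot is clear of everything.

```bash
python3 -c "
from workcell import job_done
print(job_done())"
```

```text
the job is handed in; nothing more can be done
None
```

The empty blue tote is stacked on the filled one with its white end over the plain end; it was set down at the expected 60 mm, released, and handed in at about 13 s, with no verdict returned.

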